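# Twist a spring channel nut into the strut channel

### The arm

A 6-joint arm with a two-finger parallel gripper is mounted at the origin on a cart in front of the work surface, level with it; the furniture and walls round the work are solid. World frame = base frame: x ahead of the robot, y to its left, z up, the work surface at z = 0. Lengths are in m, angles in degrees, forces in N, time in s.
With the tool pointing down it reaches from about 0.375 to 0.9 m from the base axis. Payload 3.1 kg.
Tool frame: the origin (TCP) lies at the very end of the fingers, on their centre line; the grasp point (between the pads) lies 19 mm behind it; z points along the fingers, y is the direction in which the jaws open and shut (so a half turn about z gives the same grasp; the last joint's range is limited). The gripper opens to 87 mm and grips with 3 to 60 N. Pads are 19 mm wide; open, the fingers measure 117 mm over their backs; the gripper's body (75 mm by 190 mm) begins 51 mm behind the grasp point.
Start: joints at [53.543, 30.224, 82.088, -0, 67.689, -10.227], TCP at [0.276, 0.561, 0.223] pointing down, gripper open.
Joint ranges: [-176.69, 176.69], [-43.24, 126.21], [12.49, 139.97], [-82, 262], [0, 151.66], [-163.58, 163.58]. Speed limits (degrees/s): [159.86, 159.86, 180, 180, 180, 180].

### API

Orientations are given as a 3x3 rotation matrix whose columns are the frame's x, y, z axes.
In Python, from rig import readout, capture, camera_model, bot, spot_in, regions_of gives the robot as it stands.
- The arm moves only by the tool send_rows, never from a script. Its argument "moves" is a list that holds one entry, the list of rows, each a list of 7 numbers: the turn, a rotation vector about the tool's x, y, z in degrees, then the shift along the tool's x, y, z in cm, then the opening, from -1 (shut) to 1 (fully open). A call has exactly 5 rows; each row shifts and turns the commanded pose from where the row before left it, along the tool's axes as they then stand; what a row does not reach is not made up. A row lasts 1/10 s, in which the tool goes at most 50 mm and 8.59 degrees, less where a joint would pass 70% of its speed; a pose out of reach is approached as far as the arm can. A call with a gripper value outside its range is refused whole. The fingers move at their own pace and stop on an object; the grip force is fixed at half the most. Time passes only in rows, so rows that do not move let the fingers close, or fill a call up. It gives the time, the measured TCP pose, the force and the opening at its end, in the units of the state.
- readout.read_state(): the state, without advancing time (a new reading comes with each control period).
- capture(name): name is "side" or "top" or "wrist"; returns the picture (400x640x3 uint8, blue, green, red); there is no depth.
- camera_model(name): a dict with "camera_matrix" (3x3 intrinsics, pixels), "pose" (4x4, takes a point from camera to world coordinates). Camera axes: x right, y up, looking along -z (the intrinsics and any distortion apply to the point x, -y, -z); pixel columns grow to the right and rows downward; lengths in m; the calibration is good to about 2 mm. A picture is of the moment at which its call begins: read the wrist's pose just before it. camera_model takes no time and is no camera call; for the wrist camera it gives the pose at the moment of the call.
- bot.hand_in(): hands the job in, once; it reports no verdict.
Trained networks look in the newest picture that a camera, given by its name, has taken for a name from the list of things; names that differ only in an ending like _2 or _b are one class to them, and where a whole thing is asked for, a point or a joint stands for the part that bears it (a point fixed in the world has none). Each returns a list of dicts, best first, with "p" (0 to 1); they miss things now and then, are a little off and sometimes report something else, mostly with a low value. They report only what shows in the picture. A call takes as long as a camera call. They do not tell look-alikes from the thing itself.
- spot_in(camera, thing): "location" ([x, y, z] in m, in world coordinates, good to about 4 mm: the middle of the surface that is visible of it).
- regions_of(camera, thing): "mask" (400x640 bool, what is visible of it).
The state is a dict: "time_s": time; "joint_positions": joint angles; "qvel": joint speeds; "tau": joint torques, N m; "position": TCP position; "tcp_rot": TCP orientation; "force": force on the tool from outside, world axes, zero at the start; "moment": the same for the moment, N m; "opening": opening from 0.0 (shut) to 1.0 (fully open).
Only numpy, scipy, OpenCV 4.12 (cv2) and the standard library are available. Lean on these libraries where they do the work, as an engineer would, in place of code of your own. Each camera call takes 0.05 s, during which the arm holds its last target. There are 200 camera calls.

### The job

Fit the spring channel nut to the strut channel on the wooden board, midway between the two clips: lower it lengthwise through the slot, press it gently down against its spring, twist it ninety degrees so that it lies across under the lips, then let it spring up so that its grooves catch them, and let go. Use no more force than the spring asks for: do not squash the spring solid and do not ram the channel.

Things in the scene. Friction and masses are not known exactly. Their poses are not given: they have to be found in the camera images.
- nut: Spring channel nut with handle, loose, 0.14-0.23 kg, 67 mm high, standing upright. Origin: underside centre; z up, x along the nut. Steel nut with round ends 38 x 20 x 8 mm (lowest 2 mm: 1 mm narrower all round); on its top, 3 mm high, a 20 mm square in the middle and a tooth at each end, 6.5 mm wide grooves between. Above: stem, spring, washer, handle. Turns either way; half a turn is the same.
- handle (a point): Middle of the nut's black wing handle, 51 mm above the nut's underside on its axis. The wing is 12 mm thick (nut's y), 34 mm wide (nut's x: it points along the nut) and 32 mm tall (35 to 67 mm above the underside); axes as the nut's. A tall stirrer stands on the bench left of the nut (y above 0.24 m), its motor overhanging: pass in front of it.
- washer (a joint): How far the sliding washer (32 mm diameter, 4 mm thick; at 0 its underside is 13 mm above the nut's underside) is pushed up the stem, m. The spring pushes it down with 4 N at 0, plus 0.9 N per mm. Too wide for the slot, it rests on the lip tops while the handle is pressed down. From 6 mm the nut is clear below the lips and can turn (aim at 8); beyond 10 mm it counts as squashed. Locked: 3 mm.
- board: Wooden board 100 (x) x 210 (y) x 12 mm fixed on the bench; origin: centre of its underside, z up. On it, exactly along its y, a metal strut channel 180 mm long, 48 wide, 41 high; slot 23 mm wide along its top between lips 8 mm deep; inside 42 mm wide, floor 38 mm below the lip tops. Two flat clips with a screw head bridge the slot at y = -46 and +46 mm, each 26 mm long, up to 7 mm above the lips.
- lips (a point): Nominal point midway between the clips (y) in the slot's mouth, 58 mm above the board's origin; axes as the board's. It moves with the board only: the channel itself lies on packing in slotted holes, so the true lip tops are up to 5 mm higher or lower than this point and the true middle of the slot up to 4 mm to either side of it in x. Find both by feel or sight; 30 N on the channel is too much.
Not all that is in view belongs to the job. What is shaped like the nut but blue or red is not meant.

How it is judged (in metres and radians):
On the way, in this order (a step that is already met when the one before it is completed fails the run):
1. the nut is lengthwise in the slot, below the lip tops, between the clips (z of nut in the frame of board between 0.02 and 0.0512 m and horizontal distance between nut and lips below 0.02 m and angle between the x axis of nut and the y axis of board, either way round below 0.2 rad), for 0.1 s.
2. the nut is pressed down against its spring and turned across the channel (value of joint washer above 0.005 m and angle between the x axis of nut and the x axis of board, either way round below 0.25 rad and z of nut in the frame of board below 0.047 m and horizontal distance between nut and lips below 0.02 m), for 0.1 s.
At the end, for the whole second after the job is handed in: The nut stands released and at rest in the channel, upright within 0.1 rad, across the channel within 0.2 rad, its axis within 15 mm of the nominal midpoint between the clips, sprung up so that the lips sit in its grooves (washer 1.8 to 4.5 mm up the stem) (value of joint washer between 0.0018 and 0.0045 m and angle between the x axis of nut and the x axis of board, either way round below 0.2 rad and angle between nut's own z axis and vertical below 0.1 rad and z of nut in the frame of board between 0.034 and 0.05 m and horizontal distance between nut and lips below 0.015 m and linear speed of nut below 0.02 m/s and contact force between the fingers and nut below 0.1 N); the robot touches nothing.
It fails at once if the spring is squashed (washer more than 10 mm up) (value of joint washer above 0.01 m).
It fails at once if the nut is rammed against the channel or board with more than 30 N (contact force between nut and board above 30 N).
It also fails if it takes over 58 s, if anything falls off the work surface, if the arm or the gripper's body presses on something with over 40 N, if the wrist force passes 120 N, or if a joint passes its speed limit or range.

## Working session

There is one attempt and no reset: what is moved stays moved. The work goes in short steps, Python scripts to look and compute and a tool call to move; the robot and the scene stay as the last step left them, time stands still between calls to the robot, and variables do not carry over. Pictures are saved under pics/ and viewed, about 8 in all and at most 12, crops included, and the job is handed in when it is done.

Besides the shell and the picture viewer there is one more tool, called as name(argument=value, ...), one argument or row to a line, values as JSON. send_rows: Moves the arm, as the interface text tells. Its arguments: {"type":"object","properties":{"moves":{"type":"array","items":{"type":"array","items":{"type":"array","items":{"type":"number"}}}}},"required":["moves"]}

```bash
mkdir -p pics; ls
python3 - <<'E'
from rig import *
import cv2
s=readout.read_state(); print(s['time_s'],s['position'],s['tcp_rot'],s['force'],s['opening'])
for c in ['side','top']:
    im=capture(c); cv2.imwrite(f'pics/{c}0.png',im)
    m=camera_model(c); print(c,m['camera_matrix'],m['pose'],[k for k in m])
    for t in ['nut','board','handle']:
        print(t,[(round(d['p'],2),[round(float(v),3) for v in d['location']]) for d in spot_in(c,t)][:5])
E
```

```text
pics
0.0 [0.27577539 0.56003651 0.22156573] [[-8.97032985e-01  4.41961789e-01 -1.26523464e-03]
 [ 4.41963460e-01  8.97031305e-01 -1.77134774e-03]
 [ 3.52087063e-04 -2.14814483e-03 -9.99997631e-01]] [-0.25479084 -0.70487584 -0.41196859] 0.9985504481853477
side [[477.74350662   0.         320.42814398]
 [  0.         477.74350662 204.69442197]
 [  0.           0.           1.        ]] [[-0.99845272 -0.01698332  0.05295029  0.51555513]
 [ 0.05531439 -0.40093585  0.91443467  0.77990306]
 [ 0.00569953  0.9159487   0.40125491  0.43523575]
 [ 0.          0.          0.          1.        ]] ['camera_matrix', 'pose']
nut [(0.81, [0.47, 0.125, 0.056]), (0.69, [0.39, 0.062, 0.029]), (0.62, [0.469, 0.041, 0.051])]
board [(0.61, [0.558, -0.078, 0.019]), (0.28, [0.467, 0.122, 0.057])]
handle [(0.95, [0.468, 0.045, 0.052]), (0.8, [0.466, 0.124, 0.055]), (0.56, [0.396, 0.061, 0.025])]
top [[446.31249186   0.         318.84315118]
 [  0.         446.31249186 196.23496568]
 [  0.           0.           1.        ]] [[-0.01823349  0.99832318 -0.05493964  0.43876109]
 [-0.99905459 -0.01602285  0.04041283  0.01512227]
 [ 0.03946478  0.05562456  0.99767151  0.93076871]
 [ 0.          0.          0.          1.        ]] ['camera_matrix', 'pose']
nut [(0.63, [0.395, 0.045, 0.067]), (0.61, [0.465, 0.118, 0.059]), (0.56, [0.465, 0.04, 0.068])]
board [(0.88, [0.546, -0.12, 0.019])]
handle [(0.79, [0.468, 0.119, 0.057]), (0.51, [0.467, 0.037, 0.062]), (0.46, [0.394, 0.046, 0.068])]
```

View pics/side0.png

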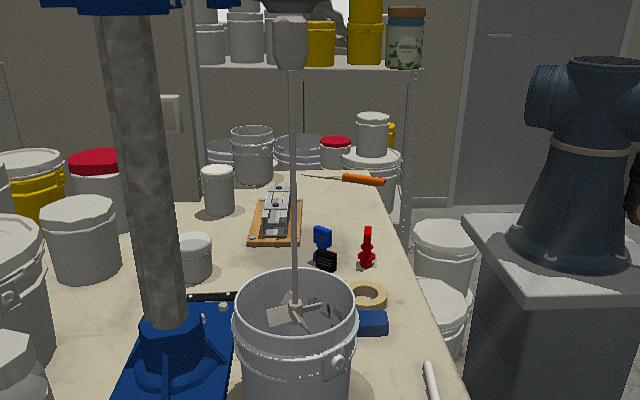

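View pics/top0.png

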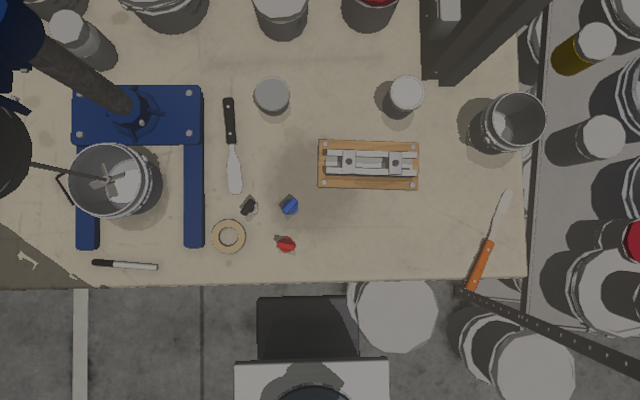

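Run:
```python
import cv2,numpy as np
t=cv2.imread('pics/top0.png')[185:260,225:315]; s=cv2.imread('pics/side0.png')[215:290,290:390]
b=cv2.imread('pics/top0.png')[130:200,310:430]; 
r=lambda i,w,h:cv2.resize(i,(w,h),interpolation=cv2.INTER_CUBIC)
cv2.imwrite('pics/c1.png',np.vstack([np.hstack([r(t,360,300),r(s,400,300)]),r(b,760,300)]))
```

```text
(no output)
```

View pics/c1.png

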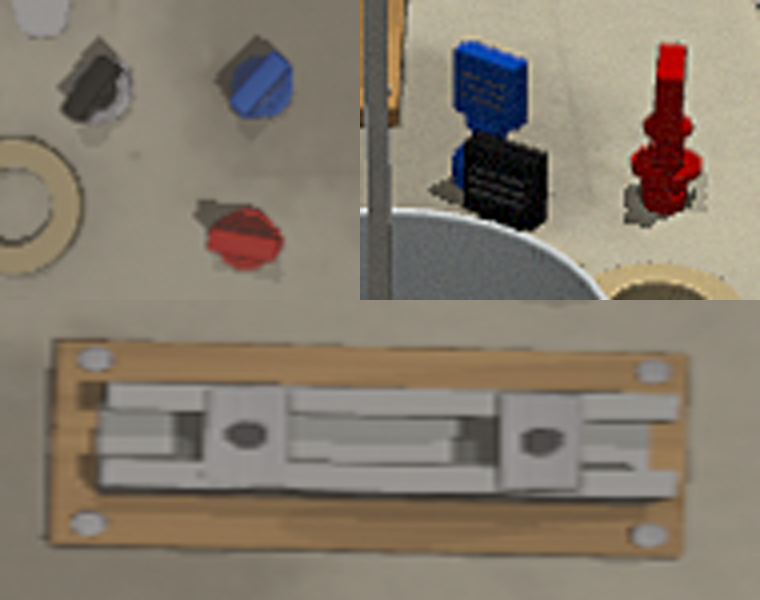

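```bash
cat > h.py <<'E'
from rig import *
import numpy as np, cv2, sys
def st(): 
    s=readout.read_state(); R=np.array(s['tcp_rot']); p=np.array(s['position'])
    print('t',round(s['time_s'],2),'p',p.round(4),'yaw',round(np.degrees(np.arctan2(R[1,1],R[0,1])),2),'zax',R[:,2].round(4),'F',np.round(s['force'],2),'M',np.round(s['moment'],2),'op',round(s['opening'],3)); return s,p,R
def to(*pts):
    "tool-frame shifts (cm) along way points, yaw kept"
    s,p,R=st()
    for q in pts:
        d=(R.T@(np.array(q)-p))*100; print('->',q,'tool cm',d.round(2),'norm',np.linalg.norm(d).round(2)); p=np.array(q)
def pix(cam,P):
    m=camera_model(cam) if isinstance(cam,str) else cam
    T=np.array(m['pose']); K=np.array(m['camera_matrix']); c=(np.asarray(P)-T[:3,3])@T[:3,:3]
    u=np.stack([c[...,0],-c[...,1],-c[...,2]],-1)@K.T; return u[...,:2]/u[...,2:]
def ray(m,uv,z):
    "world point at height z seen at pixel(s) uv"
    T=np.array(m['pose']); K=np.array(m['camera_matrix']); uv=np.atleast_2d(uv)
    r=np.c_[uv,np.ones(len(uv))]@np.linalg.inv(K).T; d=(r*[1,-1,-1])@T[:3,:3].T
    return T[:3,3]+d*((z-T[2,3])/d[:,2])[:,None]
E
python3 - <<'E'
from h import *
to((.30,.32,.235),(.41,.13,.235))
m=camera_model('wrist'); s,p,R=st(); T=np.array(m['pose']); print(m['camera_matrix'],R.T@(T[:3,3]-p),R.T@T[:3,:3])
E
```

```text
t 0.4 p [0.2761 0.5606 0.2224] yaw 63.77 zax [-2.e-04 -2.e-04 -1.e+00] F [-0.26  0.88  1.14] M [ 0.04  0.01 -0.05] op 1.0
-> (0.3, 0.32, 0.235) tool cm [-12.77 -20.53  -1.26] norm 24.21
-> (0.41, 0.13, 0.235) tool cm [-18.26 -12.18   0.  ] norm 21.95
t 0.4 p [0.2761 0.5606 0.2224] yaw 63.77 zax [-2.e-04 -2.e-04 -1.e+00] F [-0.26  0.88  1.14] M [ 0.04  0.01 -0.05] op 1.0
[[340.99227944   0.         323.72037679]
 [  0.         340.99227944 203.98419435]
 [  0.           0.           1.        ]] [ 6.80690374e-02  5.81059699e-05 -1.62332455e-01] [[ 1.41729596e-03  9.68337617e-01  2.49640241e-01]
 [ 9.99998958e-01 -1.44082035e-03 -8.85030903e-05]
 [ 2.73985868e-04  2.49640106e-01 -9.68338651e-01]]
```

send_rows(
  moves=[
    [[0,0,0,-2.55,-4.1,-0.25,0.5],[0,0,0,-2.55,-4.1,-0.25,0.5],[0,0,0,-2.55,-4.1,-0.25,0.5],[0,0,0,-2.55,-4.1,-0.25,0.5],[0,0,0,-2.55,-4.1,-0.25,0.5]],
  ],
)

```text
time_s: 0.9
position: [0.2999, 0.3188, 0.2353]
tcp_rot: [[-0.897, 0.441, 0.001], [0.441, 0.897, 0.0], [-0.001, 0.001, -1.0]]
force: [1.3, 0.2, 0.6]
opening: 0.761
```

send_rows(
  moves=[
    [[0,0,0,-3.65,-2.44,0,0.5],[0,0,0,-3.65,-2.44,0,0.5],[0,0,0,-3.65,-2.44,0,0.5],[0,0,0,-3.65,-2.44,0,0.5],[0,0,0,-3.65,-2.44,0,0.5]],
  ],
)

```text
time_s: 1.4
position: [0.4106, 0.1286, 0.2354]
tcp_rot: [[-0.897, 0.442, 0.001], [0.442, 0.897, 0.0], [-0.001, 0.001, -1.0]]
force: [0.7, 0.9, 0.4]
opening: 0.752
```

Run:
```python
from h import *
st(); m=camera_model('wrist'); im=capture('wrist'); cv2.imwrite('pics/w1.png',im); np.save('w1.npy',m,allow_pickle=True)
for t in ['nut','handle']:
    for d in spot_in('wrist',t)[:4]: print(t,round(d['p'],2),np.round(d['location'],4),pix(m,d['location']).round())
```

```text
t 1.4 p [0.4106 0.1286 0.2354] yaw 63.76 zax [ 1.2e-03  2.0e-04 -1.0e+00] F [0.68 0.85 0.37] M [ 0.06 -0.    0.03] op 0.752
nut 0.83 [0.4566 0.049  0.0196] [280. 242.]
nut 0.73 [0.4635 0.1189 0.0526] [337. 232.]
handle 0.92 [0.3901 0.0562 0.0549] [252. 197.]
handle 0.6 [0.46   0.1205 0.0526] [337. 228.]
handle 0.58 [0.4585 0.0495 0.0145] [282. 242.]
```

View pics/w1.png

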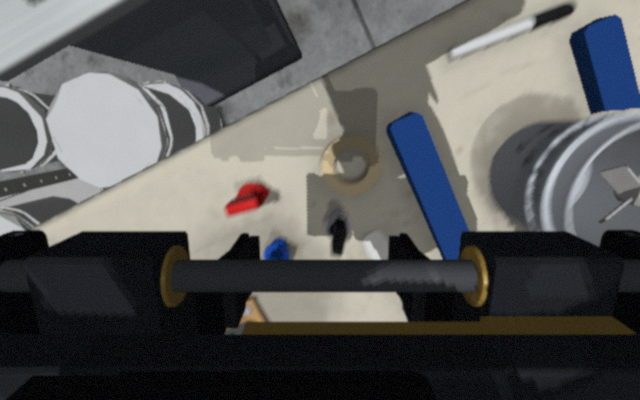

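send_rows(
  moves=[
    [[0,0,6.9,0,0,0,0.5],[0,0,6.9,0,0,0,0.5],[0,0,0,-1.54,0.86,2.8,0.5],[0,0,0,-1.54,0.86,2.8,0.5],[0,0,0,-1.54,0.86,2.8,0.5]],
  ],
)

```text
time_s: 2.05
position: [0.4616, 0.1217, 0.1505]
tcp_rot: [[-0.767, 0.642, 0.001], [0.642, 0.767, 0.0], [-0.0, 0.001, -1.0]]
force: [0.3, 0.2, 0.4]
opening: 0.75
```

```bash
cat > fit.py <<'E'
from h import *
from scipy.optimize import minimize
def box(x,y,yaw,zb,L=.034,W=.012,H=.032):
    c,s=np.cos(yaw),np.sin(yaw)
    return np.array([[x+a*c-b*s,y+a*s+b*c,z] for a in(-L/2,L/2) for b in(-W/2,W/2) for z in(zb,zb+H)])
def sil(m,P):
    k=np.zeros((400,640),np.uint8); cv2.fillConvexPoly(k,cv2.convexHull(np.round(pix(m,P)*16).astype(np.int32)),1,shift=4); return k>0
E
python3 - <<'E'
from fit import *
st(); m=camera_model('wrist'); im=capture('wrist'); cv2.imwrite('pics/w2.png',im)
rs=regions_of('wrist','handle')
for d in rs: 
    ys,xs=np.nonzero(d['mask']); print(round(d['p'],2),xs.mean().round(),ys.mean().round(),len(xs),im[d['mask']].mean(0).round())
print(pix(m,box(.463,.119,np.radians(-40),.035)).round())
for d in spot_in('wrist','handle'): print(d['p'],np.round(d['location'],4))
cv2.imwrite('pics/w2c.png',cv2.resize(im[100:300,200:440],(720,600)))
E
```

```text
t 2.05 p [0.4616 0.1217 0.1505] yaw 50.08 zax [ 8.e-04  4.e-04 -1.e+00] F [0.33 0.2  0.35] M [-0.   -0.    0.01] op 0.75
0.8 264.0 253.0 448 [105.  51.  26.]
0.68 327.0 204.0 1311 [41. 40. 40.]
0.59 202.0 191.0 1590 [ 45.  49. 146.]
0.3 327.0 194.0 273 [86. 83. 82.]
[[315. 183.]
 [314. 191.]
 [329. 183.]
 [330. 191.]
 [315. 222.]
 [314. 235.]
 [329. 222.]
 [330. 235.]]
0.97 [0.4635 0.1212 0.0618]
0.8 [0.465  0.0506 0.0197]
```

View pics/w2c.png

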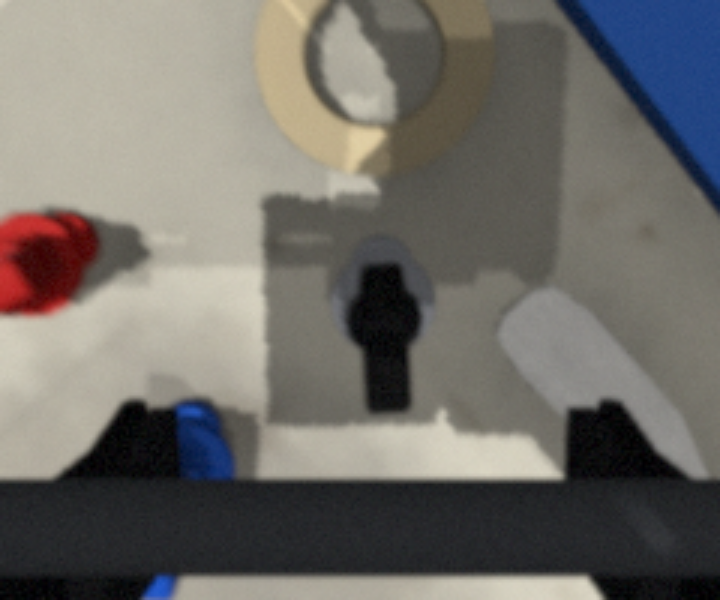

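Run:
```python
from fit import *
im=cv2.imread('pics/w2.png'); m=camera_model('wrist')
g=im.max(2); k=np.zeros_like(g,bool); k[183:238,312:345]=g[183:238,312:345]<40
print(k.sum())
f=lambda v:-(sil(m,box(v[0],v[1],v[2],.035))&k).sum()/(sil(m,box(v[0],v[1],v[2],.035))|k).sum()
r=min((minimize(f,[.463,.120,a],method='Nelder-Mead',options=dict(initial_simplex=np.array([.463,.120,a])+np.array([[0,0,0],[.006,0,0],[0,.006,0],[0,0,.15]]))) for a in np.radians([-45,-40,-36])),key=lambda r:r.fun)
print(r.x,np.degrees(r.x[2]),r.fun)
to((r.x[0],r.x[1],.15),(r.x[0],r.x[1],.035))
```

```text
786
[ 0.46505639  0.12091986 -0.67495342] -38.671982487505105 -0.7443298969072165
t 2.2 p [0.4603 0.1212 0.1498] yaw 50.02 zax [-4.7e-03  2.0e-04 -1.0e+00] F [0.49 0.   0.93] M [-0.04  0.06 -0.03] op 0.744
-> (np.float64(0.4650563863177063), np.float64(0.12091985849607473), 0.15) tool cm [-0.38  0.28 -0.02] norm 0.47
-> (np.float64(0.4650563863177063), np.float64(0.12091985849607473), 0.035) tool cm [-0.04  0.03 11.5 ] norm 11.5
```

send_rows(
  moves=[
    [[0,0,-1.3,-0.35,0.24,0,0],[0,0,0,0,0,3,0],[0,0,0,0,0,3,0],[0,0,0,0,0,2,0],[0,0,0,0,0,0,0]],
  ],
)

```text
time_s: 2.7
position: [0.4644, 0.1204, 0.0707]
tcp_rot: [[-0.781, 0.625, -0.003], [0.625, 0.781, -0.0], [0.002, -0.002, -1.0]]
force: [-0.5, 0.2, 0.5]
opening: 0.511
```

Run:
```python
from h import *
st(); m=camera_model('wrist'); im=capture('wrist'); cv2.imwrite('pics/w3.png',im[60:400,120:520])
```

```text
t 2.7 p [0.4644 0.1204 0.0707] yaw 51.35 zax [-0.003 -0.    -1.   ] F [-0.45  0.18  0.52] M [-0.03  0.04  0.  ] op 0.511
```

View pics/w3.png

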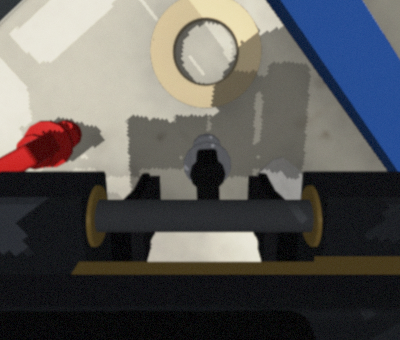

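send_rows(
  moves=[
    [[0,0,0,0,0,1.8,0],[0,0,0,0,0,1.75,0],[0,0,0,0,0,0,-1],[0,0,0,0,0,0,-1],[0,0,0,0,0,0,-1]],
  ],
)

```text
time_s: 3.25
position: [0.467, 0.1201, 0.0371]
tcp_rot: [[-0.78, 0.625, 0.003], [0.625, 0.78, 0.0], [-0.002, 0.002, -1.0]]
force: [0.2, -0.2, 0.4]
opening: 0.309
```

send_rows(
  moves=[
    [[0,0,0,0,0,0,-1],[0,0,0,0,0,0,-1],[0,0,0,0,0,0,-1],[0,0,0,0,0,0,-1],[0,0,0,0,0,0,-1]],
  ],
)

```text
time_s: 3.75
position: [0.4669, 0.12, 0.0364]
tcp_rot: [[-0.78, 0.626, 0.002], [0.626, 0.78, 0.0], [-0.002, 0.002, -1.0]]
force: [0.2, 1.2, 6.5]
opening: 0.138
```

Run:
```python
from h import *
for i in range(3): st(); capture('side')
```

```text
t 3.75 p [0.4669 0.12   0.0364] yaw 51.26 zax [ 2.4e-03  2.0e-04 -1.0e+00] F [0.18 1.21 6.52] M [ 0.09 -0.04 -0.03] op 0.138
t 3.8 p [0.4669 0.1201 0.0365] yaw 51.26 zax [ 2.4e-03  2.0e-04 -1.0e+00] F [-0.69  1.39  6.77] M [0.17 0.   0.03] op 0.136
t 3.85 p [0.4669 0.12   0.0364] yaw 51.26 zax [ 2.4e-03  2.0e-04 -1.0e+00] F [-1.08  1.3   7.62] M [ 0.09 -0.09 -0.02] op 0.138
```

send_rows(
  moves=[
    [[0,0,0,0,0,-1.5,-1],[0,0,0,0,0,-3,-1],[0,0,0,0,0,-4,-1],[0,0,0,0,0,-4,-1],[0,0,0,0,0,-3.5,-1]],
  ],
)

```text
time_s: 4.4
position: [0.4653, 0.1199, 0.1971]
tcp_rot: [[-0.78, 0.626, -0.001], [0.626, 0.78, -0.0], [0.0, -0.0, -1.0]]
force: [0.9, 0.4, -1.6]
opening: 0.136
```

send_rows(
  moves=[
    [[0,0,8.5,0,0,0,-1],[0,0,8.5,0,0,0,-1],[0,0,8.5,0,0,0,-1],[0,0,8.5,0,0,0,-1],[0,0,8.5,0,0,0,-1]],
  ],
)

```text
time_s: 4.9
position: [0.465, 0.1199, 0.1952]
tcp_rot: [[-0.146, 0.989, -0.002], [0.989, 0.146, -0.0], [0.0, -0.002, -1.0]]
force: [-0.2, 0.0, -2.2]
opening: 0.133
```

Run:
```python
from h import *
to((.546,-.15,.20)); T=cv2.imread('pics/top0.png')
m=camera_model('top'); capture('top')
d=regions_of('top','board')[0]; k=d['mask'].astype(np.uint8)
c=max(cv2.findContours(k,0,1)[0],key=cv2.contourArea); q=cv2.boxPoints(cv2.minAreaRect(c)); w=ray(m,q,.012); print(q.round(),w.round(4),w.mean(0))
```

```text
t 4.9 p [0.465  0.1199 0.1952] yaw 8.42 zax [-1.8e-03 -1.0e-04 -1.0e+00] F [-0.18  0.03 -2.15] M [-0.04  0.09 -0.02] op 0.133
-> (0.546, -0.15, 0.2) tool cm [-27.88   4.06  -0.5 ] norm 28.18
[[315. 188.]
 [317. 138.]
 [420. 141.]
 [418. 191.]] [[ 0.5072 -0.0153  0.012 ]
 [ 0.611  -0.0207  0.012 ]
 [ 0.6012 -0.2356  0.012 ]
 [ 0.4965 -0.2287  0.012 ]] [ 0.55395844 -0.12507731  0.012     ]
```

send_rows(
  moves=[
    [[0,0,0,-4.6,0.7,-0.1,-1],[0,0,0,-4.6,0.7,-0.1,-1],[0,0,0,-4.6,0.7,-0.1,-1],[0,0,0,-4.6,0.7,-0.1,-1],[0,0,0,-4.6,0.7,-0.1,-1]],
  ],
)

```text
time_s: 5.5
position: [0.5354, -0.1037, 0.2002]
tcp_rot: [[-0.156, 0.988, -0.001], [0.988, 0.156, 0.001], [0.001, -0.001, -1.0]]
force: [1.0, -0.5, -2.0]
opening: 0.131
```

send_rows(
  moves=[
    [[0,0,0,-2.5,0.35,0,-1],[0,0,0,-2.4,0.35,0,-1],[0,0,5.55,0,0,0,-1],[0,0,5.55,0,0,0,-1],[0,0,0,0,0,0,-1]],
  ],
)

```text
time_s: 6.0
position: [0.5494, -0.1495, 0.1999]
tcp_rot: [[0.038, 0.999, -0.002], [0.999, -0.038, 0.001], [0.001, -0.002, -1.0]]
force: [0.2, 0.4, -2.2]
opening: 0.135
```

Run:
```python
from h import *
st(); m=camera_model('wrist'); im=capture('wrist'); cv2.imwrite('pics/w4.png',im); np.savez('w4.npz',**m)
c=np.array([.553,-.125,.058]); u=np.array([.047,.9989,0]); v=np.array([.9989,-.047,0])
print(pix(m,c).round(),pix(m,c+.033*u).round(),pix(m,c-.033*u).round(),pix(m,[.546,-.15,.134]))
cv2.imwrite('pics/w4c.png',cv2.resize(im[40:290,160:480],(768,600)))
```

```text
t 6.0 p [ 0.5494 -0.1495  0.1999] yaw -2.19 zax [-1.6e-03  7.0e-04 -1.0e+00] F [ 0.2   0.42 -2.2 ] M [-0.11  0.    0.02] op 0.135
[327. 166.] [328. 128.] [327. 202.] [319.25772839 217.55684615]
```

View pics/w4c.png

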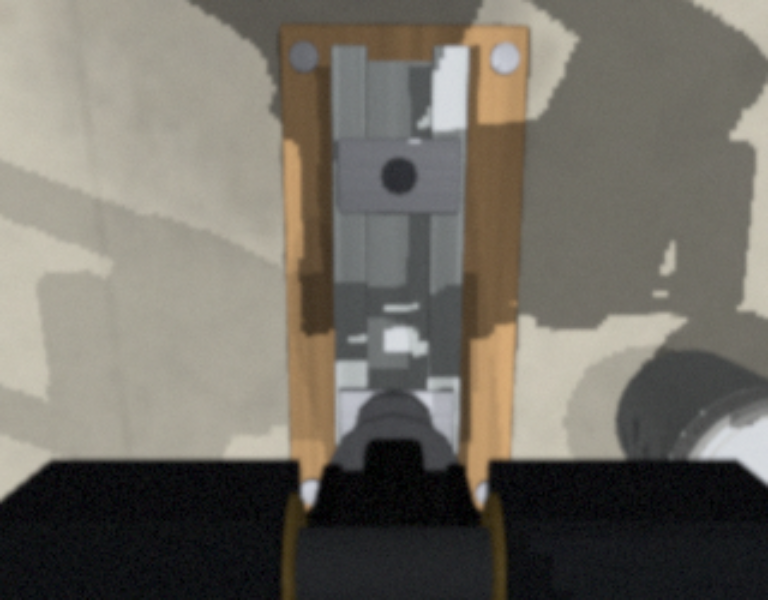

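Run:
```python
from h import *
m=dict(np.load('w4.npz')); s,p,R=st()
for e in (-.003,0,.003):
    print(e,[pix(m,p+R@[e+r,0,z]) for r,z in((.019,.0344),(.019,.0284),(.016,.0234),(.016,.0194),(.017,-.0306))])
for z in(.053,.058,.063): 
    c=ray(m,[[325.8,166]],z)[0]; print(z,c, ray(m,[[326,128.3],[326,202.5]],z+.003).round(4), ray(m,[[160+334/2.4,144],[160+466/2.4,144],[160+365/2.4,144],[160+430/2.4,144]],z)[:,0].round(4))
im=cv2.imread('pics/w4.png'); print(im[140:160:4,285:370].max(2)); print(im[190:235,325].max(1))
to((.552,-.125,.2),(.552,-.125,.12))
```

```text
t 6.05 p [ 0.5494 -0.1493  0.2   ] yaw -2.1 zax [-1.4e-03  6.0e-04 -1.0e+00] F [-0.04 -0.73 -1.79] M [-0.01  0.07 -0.03] op 0.135
-0.003 [array([324.02951739, 205.65409615]), array([324.04617885, 208.28386121]), array([324.0607905 , 215.69462248]), array([324.07300462, 217.72679617]), array([324.2826933 , 250.28703322])]
0 [array([324.02944084, 200.76833128]), array([324.04616333, 203.26376036]), array([324.06083133, 210.59653756]), array([324.07309464, 212.53211932]), array([324.28393315, 243.46095398])]
0.003 [array([324.02936373, 195.84638199]), array([324.04614769, 198.20537773]), array([324.06087248, 205.45874642]), array([324.07318537, 207.29615024]), array([324.2851863 , 236.56165867])]
0.053 [ 0.55185837 -0.12549644  0.053     ] [[ 0.5532 -0.0919  0.056 ]
 [ 0.5508 -0.159   0.056 ]] [0.5287 0.578  0.5403 0.5645]
0.058 [ 0.55185735 -0.12479027  0.058     ] [[ 0.5532 -0.0917  0.061 ]
 [ 0.5509 -0.1577  0.061 ]] [0.5291 0.5775 0.5405 0.5643]
0.063 [ 0.55185633 -0.12408411  0.063     ] [[ 0.5532 -0.0916  0.066 ]
 [ 0.5509 -0.1565  0.066 ]] [0.5295 0.5771 0.5406 0.5641]
[[170 135 
[... 1480 characters left out ...]
2 112 117 115 114 117 117 109 112 113 118 118 119 122 121 117
  118 119 121 120 116 119 117 110  93  83  82  79  84  88  82  80  79  85
  112 123 118 116 116 119 116 115 116 120 122 131 128 100  82  81  77  80
   81  87 100 111 111 110 117 116 117 116 109 114 113]]
[114 114 111  97  86  83  81  82  81  80  82  78  68  64  58  67  74  76
  75  75  73  74  66  64  70  75  74  76  76  73  73  73  57  32  15   0
  12  21  11  15   8   0  14  13  10]
t 6.05 p [ 0.5494 -0.1493  0.2   ] yaw -2.1 zax [-1.4e-03  6.0e-04 -1.0e+00] F [-0.04 -0.73 -1.79] M [-0.01  0.07 -0.03] op 0.135
-> (0.552, -0.125, 0.2) tool cm [2.44 0.17 0.  ] norm 2.44
-> (0.552, -0.125, 0.12) tool cm [-0.    0.01  8.  ] norm 8.0
```

send_rows(
  moves=[
    [[0,0,0.5,2.4,0.15,0,-1],[0,0,0,0,0,3,-1],[0,0,0,0,0,3,-1],[0,0,0,0,0,2,-1],[0,0,0,0,0,0,-1]],
  ],
)

```text
time_s: 6.55
position: [0.55, -0.1241, 0.1177]
tcp_rot: [[0.046, 0.999, -0.007], [0.999, -0.046, 0.003], [0.003, -0.007, -1.0]]
force: [-0.5, 0.3, -1.8]
opening: 0.14
```

Run:
```python
from h import *
st(); m=camera_model('wrist'); im=capture('wrist'); cv2.imwrite('pics/w5.png',im); np.savez('w5.npz',**m)
cv2.imwrite('pics/w5c.png',cv2.resize(im[90:265,220:430],(720,600)))
st();capture('top');st()
```

```text
t 6.55 p [ 0.55   -0.1241  0.1177] yaw -2.61 zax [-0.0068  0.0029 -1.    ] F [-0.5   0.26 -1.82] M [-0.07  0.1  -0.02] op 0.14
t 6.6 p [ 0.5513 -0.1247  0.1194] yaw -2.66 zax [-0.0035  0.0015 -1.    ] F [ 0.66 -0.61 -1.76] M [-0.09  0.05 -0.06] op 0.137
t 6.65 p [ 0.5525 -0.1253  0.1206] yaw -2.7 zax [-4.e-04  2.e-04 -1.e+00] F [-0.61 -1.24 -2.07] M [-0.12  0.07  0.01] op 0.134
```

View pics/w5c.png

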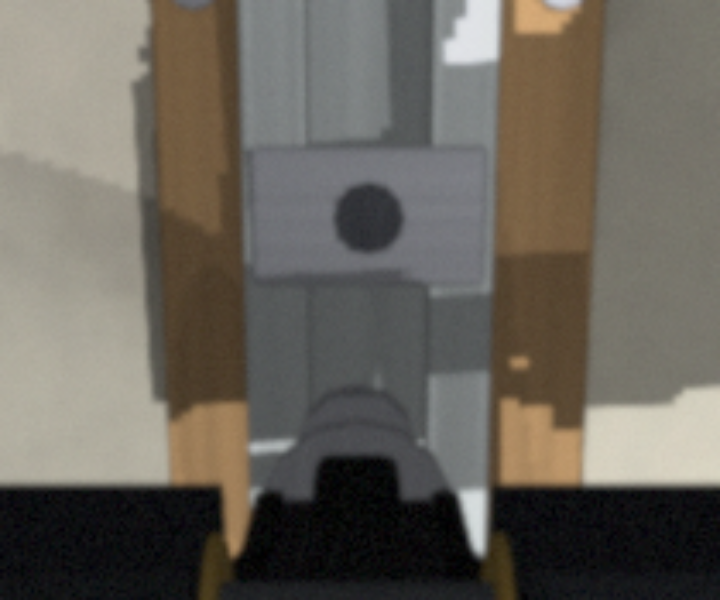

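Run:
```python
from h import *
capture('side');st(); m=camera_model('wrist'); im=capture('wrist'); cv2.imwrite('pics/w6.png',im); np.savez('w6.npz',**m)
g=im.max(2)
for r in (178,200,204,208,212): print(r,list(zip(range(286,372),g[r,286:372].tolist())) if r==178 else g[r,286:372].tolist())
st()
```

```text
t 6.7 p [ 0.5532 -0.1257  0.1214] yaw -2.73 zax [ 1.4e-03 -7.0e-04 -1.0e+00] F [ 1.27  0.38 -2.23] M [-0.08  0.04 -0.03] op 0.138
178 [(286, 78), (287, 86), (288, 87), (289, 91), (290, 87), (291, 89), (292, 91), (293, 89), (294, 90), (295, 90), (296, 89), (297, 92), (298, 88), (299, 87), (300, 90), (301, 93), (302, 90), (303, 82), (304, 77), (305, 79), (306, 83), (307, 86), (308, 86), (309, 84), (310, 89), (311, 86), (312, 85), (313, 87), (314, 88), (315, 87), (316, 88), (317, 91), (318, 87), (319, 87), (320, 88), (321, 85), (322, 86), (323, 83), (324, 84), (325, 84), (326, 84), (327, 83), (328, 83), (329, 84), (330, 89), (331, 89), (332, 88), (333, 85), (334, 89), (335, 89), (336, 89), (337, 83), (338, 75), (339, 85), (340, 88), (341, 89), (342, 88), (343, 89), (344, 89), (345, 89), (346, 90), (347, 87), (348, 88), (349, 90), (350, 91), (351, 93), (352, 89), (353, 87), (354, 89), (355, 87), (356, 80), (357, 81), (358, 83), (359, 82), (360, 82), (361, 82), (362, 83), (363, 84), (364, 91), (365, 91), (366, 92), (367, 91), (368, 89), (369, 88), (370, 88), (371, 90)]
200 [74, 80, 85, 86
[... 908 characters left out ...]
, 85, 78, 75, 70, 67, 75, 91, 113, 126, 123, 122, 121, 122, 123, 120, 120, 125, 122, 126, 127, 130, 141, 141, 126, 99, 86, 87, 108, 150, 171, 175, 175, 175, 171, 173, 175, 182, 186, 186, 183]
212 [126, 99, 86, 87, 89, 85, 89, 85, 88, 84, 84, 88, 88, 90, 90, 90, 88, 89, 77, 78, 83, 82, 78, 75, 77, 82, 78, 79, 80, 77, 79, 76, 78, 73, 77, 74, 71, 71, 69, 71, 73, 72, 77, 75, 77, 81, 77, 80, 81, 75, 78, 76, 83, 100, 112, 125, 120, 121, 119, 122, 121, 124, 122, 124, 122, 126, 132, 138, 137, 124, 100, 89, 85, 103, 152, 170, 174, 177, 173, 170, 169, 166, 174, 180, 186, 183]
t 6.75 p [ 0.5535 -0.1259  0.1218] yaw -2.75 zax [ 0.0024 -0.0011 -1.    ] F [-0.31 -0.35 -1.14] M [-0.09  0.03 -0.02] op 0.136
```

send_rows(
  moves=[
    [[0,0,0,0,0,0,-1],[0,0,0,0,0,0,-1],[0,0,0,0,0,0,-1],[0,0,0,0,0,0,-1],[0,0,0,0,0,0,-1]],
  ],
)

```text
time_s: 7.25
position: [0.5525, -0.1255, 0.1207]
tcp_rot: [[0.049, 0.999, 0.0], [0.999, -0.049, -0.0], [-0.0, 0.0, -1.0]]
force: [-0.2, 0.2, -2.5]
opening: 0.136
```

Run:
```python
from h import *
st(); m=camera_model('wrist'); im=capture('wrist'); cv2.imwrite('pics/w7.png',im); np.savez('w7.npz',**m)
g=im.max(2)
for r in (200,204,208): print(r,g[r,286:372].tolist())
st(); capture('top'); st()
```

```text
t 7.25 p [ 0.5525 -0.1255  0.1207] yaw -2.83 zax [ 2.e-04 -0.e+00 -1.e+00] F [-0.17  0.15 -2.55] M [-0.11  0.1   0.01] op 0.136
200 [74, 73, 82, 84, 90, 87, 88, 89, 86, 88, 88, 85, 90, 90, 90, 92, 86, 89, 88, 79, 78, 80, 85, 85, 86, 82, 83, 85, 88, 88, 88, 88, 86, 88, 85, 86, 86, 86, 83, 84, 83, 86, 83, 84, 85, 87, 86, 86, 88, 88, 91, 86, 84, 94, 123, 135, 130, 125, 121, 123, 124, 122, 125, 125, 124, 126, 126, 127, 136, 142, 134, 105, 82, 84, 88, 81, 83, 82, 84, 82, 84, 84, 87, 90, 88, 90]
204 [99, 98, 86, 88, 87, 85, 88, 88, 89, 87, 86, 88, 88, 89, 91, 88, 89, 89, 85, 82, 75, 83, 85, 87, 85, 86, 85, 85, 77, 73, 69, 68, 62, 66, 62, 63, 63, 63, 63, 62, 61, 63, 65, 67, 68, 70, 71, 75, 85, 88, 87, 90, 82, 94, 124, 140, 134, 124, 123, 123, 122, 124, 124, 122, 126, 126, 126, 129, 135, 143, 132, 103, 87, 82, 85, 97, 101, 101, 101, 105, 100, 101, 100, 103, 108, 110]
208 [146, 130, 101, 87, 91, 87, 85, 85, 86, 88, 87, 86, 88, 90, 91, 86, 86, 89, 90, 81, 76, 83, 83, 81, 78, 71, 67, 72, 79, 82, 80, 81, 80, 83, 81, 81, 81, 85, 79, 84, 83, 83, 83, 82, 79, 81, 81, 79, 73, 71, 73, 73, 76, 92, 125, 138, 131, 122, 122, 123, 122, 122, 122, 121, 127, 122, 125, 125, 133, 140, 133, 106, 85, 86, 108, 154, 170, 175, 176, 174, 174, 175, 176, 180, 187, 186]
t 7.3 p [ 0.5525 -0.1255  0.1206] yaw -2.83 zax [ 1.e-04 -1.e-04 -1.e+00] F [-0.27 -0.22 -2.01] M [-0.05  0.07 -0.02] op 0.135
t 7.35 p [ 0.5524 -0.1255  0.1206] yaw -2.83 zax [-0. -0. -1.] F [-0.54  0.   -1.56] M [-0.06  0.08 -0.  ] op 0.133
```

send_rows(
  moves=[
    [[0,0,0,0,-0.09,0.2,-1],[0,0,0,0,0,0.5,-1],[0,0,0,0,0,0.6,-1],[0,0,0,0,0,0.4,-1],[0,0,0,0,0,0.2,-1]],
  ],
)

```text
time_s: 7.85
position: [0.5512, -0.1252, 0.1007]
tcp_rot: [[0.049, 0.999, -0.001], [0.999, -0.049, 0.001], [0.001, -0.001, -1.0]]
force: [-0.5, -0.0, -2.0]
opening: 0.134
```

send_rows(
  moves=[
    [[0,0,0,0,0,0.1,-1],[0,0,0,0,0,0.2,-1],[0,0,0,0,0,0.2,-1],[0,0,0,0,0,0.2,-1],[0,0,0,0,0,0.1,-1]],
  ],
)

```text
time_s: 8.35
position: [0.5515, -0.1254, 0.0934]
tcp_rot: [[0.049, 0.999, -0.0], [0.999, -0.049, 0.0], [0.0, -0.0, -1.0]]
force: [0.3, 0.1, -1.7]
opening: 0.135
```

Run:
```python
from h import *
for i in range(2):st(); im=capture('wrist')
g=im.max(2)
for r in (204,208): print(r,g[r,286:372].tolist())
```

```text
t 8.35 p [ 0.5515 -0.1254  0.0934] yaw -2.83 zax [-1.e-04  1.e-04 -1.e+00] F [ 0.27  0.06 -1.67] M [-0.04  0.07  0.02] op 0.135
t 8.4 p [ 0.5514 -0.1254  0.0933] yaw -2.83 zax [-4.e-04  2.e-04 -1.e+00] F [ 0.14 -0.07 -1.71] M [-0.15  0.07  0.01] op 0.137
204 [93, 91, 93, 90, 92, 94, 90, 89, 90, 94, 93, 93, 95, 96, 94, 95, 96, 94, 86, 80, 88, 87, 91, 89, 92, 86, 91, 88, 82, 76, 70, 68, 69, 69, 65, 67, 68, 66, 65, 65, 68, 66, 68, 69, 70, 67, 73, 83, 86, 91, 90, 92, 91, 90, 92, 85, 83, 78, 88, 91, 92, 93, 90, 92, 93, 93, 96, 96, 100, 100, 102, 100, 100, 101, 97, 96, 92, 89, 86, 88, 88, 89, 89, 88, 90, 87]
208 [93, 94, 93, 93, 93, 92, 89, 92, 88, 90, 94, 92, 94, 91, 92, 91, 93, 93, 87, 83, 84, 87, 88, 88, 81, 76, 73, 74, 80, 85, 88, 85, 84, 86, 85, 85, 85, 85, 87, 85, 83, 87, 84, 85, 83, 85, 87, 81, 80, 68, 73, 81, 86, 91, 91, 83, 80, 82, 87, 93, 97, 94, 93, 92, 95, 109, 124, 128, 131, 131, 130, 129, 132, 134, 141, 136, 119, 98, 91, 89, 109, 148, 169, 165, 125, 95]
```

send_rows(
  moves=[
    [[0,0,0,0,0,0.1,-1],[0,0,0,0,0,0.2,-1],[0,0,0,0,0,0.2,-1],[0,0,0,0,0,0.1,-1],[0,0,0,0,0,0,-1]],
  ],
)

```text
time_s: 8.95
position: [0.5514, -0.1254, 0.0873]
tcp_rot: [[0.049, 0.999, -0.0], [0.999, -0.049, 0.0], [0.0, -0.0, -1.0]]
force: [-0.2, -0.9, -2.0]
opening: 0.133
```

send_rows(
  moves=[
    [[0,0,0,0,0,0.1,-1],[0,0,0,0,0,0.2,-1],[0,0,0,0,0,0.2,-1],[0,0,0,0,0,0.1,-1],[0,0,0,0,0,0,-1]],
  ],
)

```text
time_s: 9.45
position: [0.5514, -0.1254, 0.0813]
tcp_rot: [[0.049, 0.999, -0.0], [0.999, -0.049, 0.0], [0.0, -0.0, -1.0]]
force: [-1.7, -0.2, -1.8]
opening: 0.134
```

send_rows(
  moves=[
    [[0,0,0,0,0,0.1,-1],[0,0,0,0,0,0.1,-1],[0,0,0,0,0,0.1,-1],[0,0,0,0,0,0,-1],[0,0,0,0,0,0,-1]],
  ],
)

```text
time_s: 9.95
position: [0.5517, -0.1255, 0.079]
tcp_rot: [[0.049, 0.999, 0.0], [0.999, -0.049, -0.0], [-0.0, 0.0, -1.0]]
force: [-1.0, 1.3, 3.3]
opening: 0.134
```

send_rows(
  moves=[
    [[0,0,0,0,0,0.1,-1],[0,0,0,0,0,0.1,-1],[0,0,0,0,0,0,-1],[0,0,0,0,0,0,-1],[0,0,0,0,0,0,-1]],
  ],
)

```text
time_s: 10.45
position: [0.5517, -0.1255, 0.0768]
tcp_rot: [[0.049, 0.999, 0.0], [0.999, -0.049, -0.0], [-0.0, 0.0, -1.0]]
force: [-1.1, 0.3, 5.9]
opening: 0.136
```

send_rows(
  moves=[
    [[0,0,0,0,0,0.1,-1],[0,0,0,0,0,0.1,-1],[0,0,0,0,0,0.1,-1],[0,0,0,0,0,0,-1],[0,0,0,0,0,0,-1]],
  ],
)

```text
time_s: 10.95
position: [0.5518, -0.1255, 0.0741]
tcp_rot: [[0.049, 0.999, 0.0], [0.999, -0.049, -0.0], [-0.0, 0.0, -1.0]]
force: [-1.2, 0.6, 7.8]
opening: 0.14
```

Run:
```python
from h import *
f=[]
for i in range(6): s=readout.read_state(); f.append(s['force'][2]); capture('side')
print(np.round(f,2),np.mean(f)); st()
```

```text
[7.77 7.76 7.88 8.54 9.24 7.21] 8.067371000267647
t 11.25 p [ 0.5517 -0.1255  0.0741] yaw -2.83 zax [ 4.e-04 -2.e-04 -1.e+00] F [-1.1   0.28  7.82] M [0.04 0.38 0.  ] op 0.136
```

send_rows(
  moves=[
    [[0,0,0,0,0,0.08,-1],[0,0,0,0,0,0.08,-1],[0,0,0,0,0,0,-1],[0,0,0,0,0,0,-1],[0,0,0,0,0,0,-1]],
  ],
)

```text
time_s: 11.75
position: [0.5517, -0.1255, 0.0727]
tcp_rot: [[0.049, 0.999, 0.001], [0.999, -0.049, -0.0], [-0.0, 0.001, -1.0]]
force: [-3.0, -0.1, 8.9]
opening: 0.135
```

Run:
```python
from h import *
f=[]
for i in range(5): s=readout.read_state(); f.append(s['force'][2]); capture('side')
print(np.mean(f)); st()
```

```text
8.947703465133927
t 12.0 p [ 0.5517 -0.1255  0.0727] yaw -2.83 zax [ 6.e-04 -3.e-04 -1.e+00] F [-2.72  1.48  8.88] M [0.1  0.37 0.06] op 0.138
```

send_rows(
  moves=[
    [[0,0,4,0,0,0,-1],[0,0,6,0,0,0,-1],[0,0,6,0,0,0,-1],[0,0,6,0,0,0,-1],[0,0,6,0,0,0,-1]],
  ],
)

```text
time_s: 12.5
position: [0.5527, -0.1258, 0.0729]
tcp_rot: [[0.516, 0.857, 0.003], [0.857, -0.516, -0.001], [0.0, 0.003, -1.0]]
force: [-0.0, 0.5, 8.8]
opening: 0.135
```

```bash
python3 -c "
from h import *
st()"
```

```text
t 12.5 p [ 0.5527 -0.1258  0.0729] yaw -31.06 zax [ 0.0026 -0.0011 -1.    ] F [-0.    0.52  8.81] M [0.06 0.22 0.06] op 0.135
```

Free turning; go on.

send_rows(
  moves=[
    [[0,0,6,0,0,0,-1],[0,0,6,0,0,0,-1],[0,0,6,0,0,0,-1],[0,0,6,0,0,0,-1],[0,0,6,0,0,0,-1]],
  ],
)

```text
time_s: 13.0
position: [0.5531, -0.126, 0.0731]
tcp_rot: [[0.875, 0.484, 0.003], [0.484, -0.875, -0.001], [0.002, 0.003, -1.0]]
force: [-0.6, 0.5, 8.7]
opening: 0.135
```

send_rows(
  moves=[
    [[0,0,6,0,0,0,-1],[0,0,6,0,0,0,-1],[0,0,6,0,0,0,-1],[0,0,6,0,0,0,-1],[0,0,6,0,0,0,-1]],
  ],
)

```text
time_s: 13.5
position: [0.5532, -0.126, 0.0731]
tcp_rot: [[1.0, -0.019, 0.004], [-0.019, -1.0, -0.001], [0.004, 0.001, -1.0]]
force: [0.1, 1.5, 8.4]
opening: 0.133
```

```bash
python3 -c "
from h import *
st()
capture('side');capture('side');st()"
```

```text
t 13.5 p [ 0.5532 -0.126   0.0731] yaw -91.06 zax [ 0.0037 -0.0015 -1.    ] F [0.1  1.48 8.45] M [0.06 0.23 0.09] op 0.133
t 13.6 p [ 0.5532 -0.1261  0.0731] yaw -90.93 zax [ 0.0037 -0.0015 -1.    ] F [ 0.06 -0.27  8.05] M [ 0.1   0.23 -0.06] op 0.134
```

send_rows(
  moves=[
    [[0,0,1.8,0,0,0,-1],[0,0,0,-0.08,0,0,-1],[0,0,0,-0.07,0,0,-1],[0,0,0,0,0,0,-1],[0,0,0,0,0,0,-1]],
  ],
)

```text
time_s: 14.1
position: [0.5531, -0.1261, 0.0734]
tcp_rot: [[0.999, -0.046, 0.007], [-0.046, -0.999, -0.002], [0.007, 0.002, -1.0]]
force: [2.4, 0.9, 8.4]
opening: 0.137
```

```bash
python3 -c "
from h import *
st()
capture('side');capture('side');st()"
```

```text
t 14.1 p [ 0.5531 -0.1261  0.0734] yaw -92.66 zax [ 0.0068 -0.0019 -1.    ] F [2.37 0.93 8.4 ] M [ 0.29 -0.21  0.01] op 0.137
t 14.2 p [ 0.5531 -0.1261  0.0734] yaw -92.66 zax [ 0.0067 -0.0019 -1.    ] F [1.71 1.38 8.07] M [ 0.19 -0.16  0.03] op 0.136
```

send_rows(
  moves=[
    [[0,0,0,-0.1,0,0,-1],[0,0,0,0,0,0,-1],[0,0,0,0,0,0,-1],[0,0,0,0,0,0,-1],[0,0,0,0,0,0,-1]],
  ],
)

```text
time_s: 14.7
position: [0.5529, -0.1261, 0.0736]
tcp_rot: [[0.999, -0.047, 0.008], [-0.047, -0.999, -0.002], [0.009, 0.002, -1.0]]
force: [3.3, 1.5, 7.9]
opening: 0.134
```

Run:
```python
from h import *
st(); im=capture('wrist'); cv2.imwrite('pics/w8.png',im); cv2.imwrite('pics/w8c.png',cv2.resize(im[90:290,200:450],(750,600))); f=[]
for i in range(4): f.append(readout.read_state()['force']);capture('side')
print(np.mean(f,0))
```

```text
t 14.7 p [ 0.5529 -0.1261  0.0736] yaw -92.68 zax [ 0.0085 -0.0022 -1.    ] F [3.28 1.52 7.87] M [ 0.31 -0.39  0.  ] op 0.134
[3.31837697 1.82239756 8.44020097]
```

View pics/w8c.png

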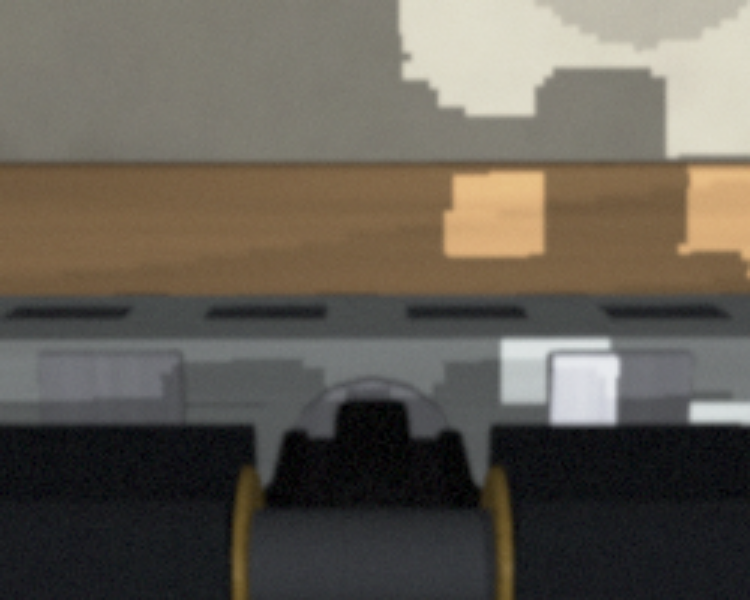

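Run:
```python
from h import *
s,p,R=st(); m=camera_model('wrist'); im=cv2.imread('pics/w8.png'); g=im.max(2)
for z in (.052,.057): print(z,ray(m,[[324,202.7],[324,224.3],[324,215.7]],z).round(4)[:,0], ray(m,[[324,216.5]],z+.004).round(4)[:,0],ray(m,[[224,202.7],[424,202.7],[224,188.5]],z).round(4).tolist())
print(g[185:232,324].tolist()); print(g[185:232,285].tolist());print(g[185:232,365].tolist())
print('wing',pix(m,p+R@[.017,0,-.0306]),pix(m,p+R@[.017,0,.0014]), 'washer0',pix(m,p+R@[.016,0,.0154]),pix(m,p+R@[.016,0,.0114]))
```

```text
t 14.95 p [ 0.5529 -0.1262  0.0736] yaw -92.68 zax [ 0.0085 -0.0022 -1.    ] F [2.89 1.9  8.54] M [ 0.36 -0.37  0.01] op 0.133
0.052 [0.5739 0.5614 0.5664] [0.5671] [[0.5765, -0.0717, 0.052], [0.5714, -0.1829, 0.052], [0.5845, -0.0726, 0.052]]
0.057 [0.5752 0.5629 0.5678] [0.5685] [[0.5776, -0.0733, 0.057], [0.5727, -0.1814, 0.057], [0.5854, -0.0742, 0.057]]
[118, 116, 101, 82, 75, 76, 77, 73, 76, 77, 75, 76, 79, 72, 74, 77, 79, 92, 107, 124, 123, 124, 121, 123, 120, 120, 118, 123, 119, 116, 98, 91, 108, 113, 99, 89, 80, 66, 43, 13, 4, 15, 17, 11, 11, 17, 12]
[119, 114, 110, 88, 75, 73, 62, 46, 39, 33, 43, 61, 70, 76, 75, 77, 79, 89, 105, 119, 122, 119, 120, 119, 110, 95, 91, 90, 90, 88, 89, 87, 88, 88, 91, 94, 89, 91, 91, 80, 82, 91, 91, 91, 95, 89, 84]
[119, 121, 109, 92, 79, 71, 61, 48, 42, 31, 44, 59, 72, 76, 75, 77, 82, 96, 116, 125, 123, 125, 121, 120, 108, 94, 87, 90, 89, 89, 86, 90, 88, 94, 87, 91, 91, 94, 86, 93, 89, 90, 92, 93, 91, 78, 58]
wing [323.95740082 242.97116036] [323.87266808 220.10752889] washer0 [323.84180236 214.29538528] [323.84933702 216.38236566]
```

send_rows(
  moves=[
    [[0,0,0,0.1,0,0,-1],[0,0,0,0,0,-0.1,-1],[0,0,0,0,0,-0.1,-1],[0,0,0,0,0,0,-1],[0,0,0,0,0,0,-1]],
  ],
)

```text
time_s: 15.45
position: [0.5529, -0.1261, 0.0752]
tcp_rot: [[0.999, -0.046, 0.006], [-0.046, -0.999, -0.002], [0.006, 0.002, -1.0]]
force: [2.6, 0.5, 6.8]
opening: 0.134
```

```bash
python3 -c "
from h import *
st()
capture('side');capture('side');st()"
```

```text
t 15.45 p [ 0.5529 -0.1261  0.0752] yaw -92.66 zax [ 0.0064 -0.0019 -1.    ] F [2.55 0.54 6.83] M [ 0.22 -0.2  -0.03] op 0.134
t 15.55 p [ 0.553  -0.1261  0.0751] yaw -92.66 zax [ 0.0065 -0.0018 -1.    ] F [2.43 1.41 7.46] M [ 0.22 -0.2   0.01] op 0.132
```

send_rows(
  moves=[
    [[0,0,0,0,0,-0.1,-1],[0,0,0,0,0,-0.1,-1],[0,0,0,0,0,0,-1],[0,0,0,0,0,0,-1],[0,0,0,0,0,0,-1]],
  ],
)

```text
time_s: 16.05
position: [0.5528, -0.1261, 0.0768]
tcp_rot: [[0.999, -0.047, 0.006], [-0.047, -0.999, -0.002], [0.006, 0.001, -1.0]]
force: [4.3, 1.1, 4.7]
opening: 0.136
```

```bash
python3 -c "
from h import *
st()
capture('side');capture('side');st()"
```

```text
t 16.05 p [ 0.5528 -0.1261  0.0768] yaw -92.67 zax [ 0.0061 -0.0018 -1.    ] F [4.28 1.08 4.71] M [ 0.2  -0.56 -0.02] op 0.136
t 16.15 p [ 0.5528 -0.1261  0.0767] yaw -92.67 zax [ 0.006  -0.0017 -1.    ] F [3.52 1.21 5.65] M [ 0.18 -0.57  0.03] op 0.141
```

send_rows(
  moves=[
    [[0,0,0,0.1,0,-0.05,-1],[0,0,0,0.05,0,-0.03,-1],[0,0,0,0,0,0,-1],[0,0,0,0,0,0,-1],[0,0,0,0,0,0,-1]],
  ],
)

```text
time_s: 16.65
position: [0.5529, -0.1261, 0.077]
tcp_rot: [[0.999, -0.046, 0.003], [-0.046, -0.999, -0.001], [0.003, 0.001, -1.0]]
force: [5.1, -0.0, 3.5]
opening: 0.135
```

```bash
python3 -c "
from h import *
st()
capture('side');capture('side');st()"
```

```text
t 16.65 p [ 0.5529 -0.1261  0.077 ] yaw -92.64 zax [ 0.0029 -0.0012 -1.    ] F [ 5.06 -0.    3.49] M [-0.16 -0.71 -0.02] op 0.135
t 16.75 p [ 0.5529 -0.1261  0.077 ] yaw -92.64 zax [ 0.0029 -0.0012 -1.    ] F [ 6.04 -1.55  3.74] M [-0.21 -0.84  0.02] op 0.135
```

send_rows(
  moves=[
    [[0,0,0,0,0,0,-0.3],[0,0,0,0,0,0,-0.3],[0,0,0,0,0,0,-0.3],[0,0,0,0,0,0,-0.3],[0,0,0,0,0,0,-0.3]],
  ],
)

```text
time_s: 17.25
position: [0.5497, -0.1248, 0.0758]
tcp_rot: [[0.999, -0.046, -0.004], [-0.046, -0.999, 0.001], [-0.004, -0.001, -1.0]]
force: [0.0, -0.4, -0.7]
opening: 0.344
```

Run:
```python
from h import *
st(); im=capture('wrist'); cv2.imwrite('pics/w9.png',im); cv2.imwrite('pics/w9c.png',cv2.resize(im[90:290,200:450],(750,600)))
```

```text
t 17.25 p [ 0.5497 -0.1248  0.0758] yaw -92.62 zax [-0.0041  0.0014 -1.    ] F [ 0.05 -0.4  -0.66] M [-0.01  0.23  0.05] op 0.344
```

View pics/w9c.png

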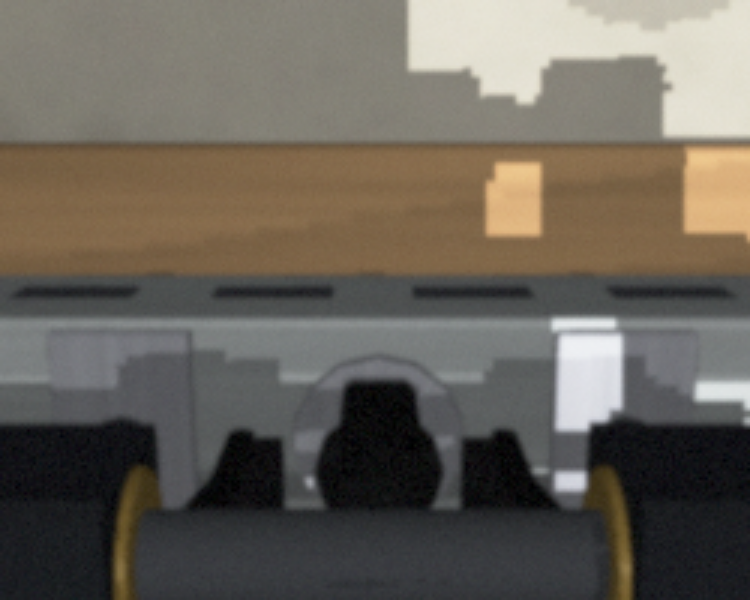

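Released: the washer rests flat on the lips, wing across the channel, fingers clear on both sides, midway between the clips. Retreat upward.

send_rows(
  moves=[
    [[0,0,0,0,0,-0.5,-0.3],[0,0,0,0,0,-1.5,-0.3],[0,0,0,0,0,-2.5,-0.3],[0,0,0,0,0,-2.5,-0.3],[0,0,0,0,0,-2,-0.3]],
  ],
)

```text
time_s: 17.8
position: [0.5515, -0.1256, 0.1682]
tcp_rot: [[0.999, -0.046, 0.0], [-0.046, -0.999, -0.0], [0.0, 0.0, -1.0]]
force: [-0.0, -0.5, -0.0]
opening: 0.351
```

send_rows(
  moves=[
    [[0,0,0,-2,0,0,-0.3],[0,0,0,-2,0,0,-0.3],[0,0,0,0,0,0,-0.3],[0,0,0,0,0,0,-0.3],[0,0,0,0,0,0,-0.3]],
  ],
)

```text
time_s: 18.3
position: [0.5128, -0.124, 0.1669]
tcp_rot: [[0.999, -0.046, 0.001], [-0.046, -0.999, -0.001], [0.001, 0.001, -1.0]]
force: [0.1, 0.2, -1.0]
opening: 0.35
```

Run:
```python
from fit import *
st(); m=camera_model('wrist'); im=capture('wrist'); a=cv2.resize(im[60:260,200:450],(400,320))
capture('side'); 
for d in spot_in('side','handle')[:4]: print(round(d['p'],2),np.round(d['location'],4))
s=capture('side'); p=pix('side',[.552,-.125,.08]).astype(int); print(p)
b=cv2.resize(s[p[1]-35:p[1]+35,p[0]-45:p[0]+45],(400,320),interpolation=cv2.INTER_CUBIC)
cv2.imwrite('pics/f.png',np.hstack([a,b]))
g=im.max(2); print(pix(m,box(.5518,-.125,np.radians(-2.7),.0571-.016+.035)).round().tolist())
```

```text
t 18.3 p [ 0.5128 -0.124   0.1669] yaw -92.63 zax [ 1.5e-03 -6.0e-04 -1.0e+00] F [ 0.07  0.17 -0.97] M [-0.    0.2   0.03] op 0.35
0.77 [0.469  0.0448 0.0387]
0.66 [0.3936 0.0631 0.0282]
[276 186]
[[331.0, 179.0], [332.0, 188.0], [315.0, 179.0], [313.0, 187.0], [331.0, 133.0], [332.0, 135.0], [314.0, 133.0], [313.0, 135.0]]
```

View pics/f.png

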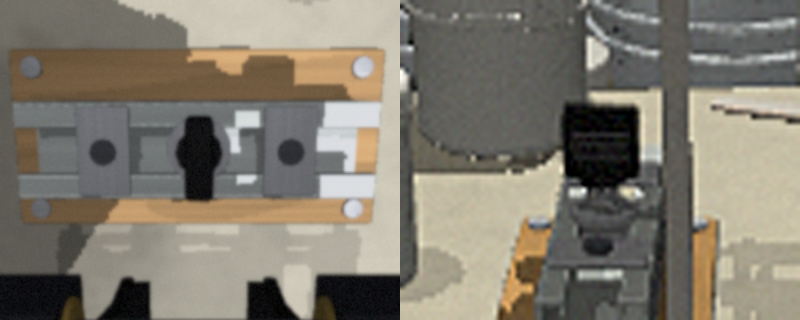

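Run:
```python
from fit import *
s=capture('side'); g=s.max(2); k=(g<35)[160:200,260:310]; ys,xs=np.nonzero(k); m=camera_model('side')
print('obs',xs.min()+260,xs.max()+260,ys.min()+160,ys.max()+160)
for w in (0,.003,.006):
    q=pix(m,box(.5518,-.125,np.radians(-2.7),.0571-.013-w+.035)); print(w,q.min(0).round(1),q.max(0).round(1))
st(); print(bot.hand_in())
```

```text
obs 268 290 174 199
0 [267.6 171. ] [285.4 188.1]
0.003 [267.7 172.4] [285.5 189.4]
0.006 [267.7 173.8] [285.5 190.8]
t 18.55 p [ 0.5121 -0.1237  0.1666] yaw -92.62 zax [ 1.e-04  0.e+00 -1.e+00] F [ 0.94 -0.18 -0.27] M [-0.06  0.13  0.02] op 0.348
the job is handed in; nothing more can be done
None
```

I fitted the black-handled nut in the channel, released it, backed the arm away and handed the job in at about 18.5 s of the 58 s. No verdict came back, so I don't know how it was judged.

- **Insertion:** the nut went lengthwise through the slot with no noticeable contact. The washer met the lips with the tool tip at about z = 0.0805 m, which puts the lip tops near 0.057 m. I pressed until the washer was about 7.7 mm up, for about 11 N net.
- **Twist and release:** it turned 90° freely. I raised it until the washer was about 3.5 mm up, already in the groove range, with the lips beginning to hold it. Then I let go.
- **Last checks that agreed:** the final pictures show the nut upright, across the channel and midway between the clips. The washer was flat on the lips when I let go. Its axis sat roughly 1 mm from the middle of the slot, measured just before I raised it. The arm is about 40 mm to the side of the nut and 100 mm higher than when I let go, with the force near zero.
- **Checks that disagreed or were weak:**
  - **Sideways force:** it reached about 5–6 N just before I let go, which suggests the nut was slightly skewed against a lip. It was gone after release.
  - **Locked depth:** the side-view height check was too coarse to tell 3 mm from 6 mm. That rests on the force and height readings before release.
  - **Lip height:** the lip spacing in the wrist pictures put the lip tops near 0.050 m. I went with the 0.057 m found by feel.

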